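# Hang the tally and draw the lock's shackle

### The job

Sign the lock box out: first hang the metal tally by its hole on the hook of the stand and let go of it. Then turn the dial, click by click, until its pointer stands at the one long rib on the lid (on the dial's far side from the robot), and pull the freed shackle straight up out of the lid. Finish still holding the shackle upright and still in the gripper, its feet well clear, some 8 cm, above the lock box's lid; the tally stays on its hook, the dial stays at the long rib, and the other things on the bench are left where they are.

Things in the scene. Friction and masses are not known exactly. Their poses are not given: they have to be found in the camera images.
- lockbox: grey steel lock box, fixed, 125 (x) x 190 (y) x 55 mm high, origin at the centre of its underside, z up. On its flat lid stand the dial (axis at x 0, y +38 mm) and the shackle (middle at x 0, y -40 mm); a 4 mm hasp strap lies on the lid at y -60 mm. Round the dial are 18 flat ribs, 20 degrees apart; the long one (26 x 7 mm), on the dial's +x side, marks open.
- dial (a joint): dial angle, rad; 0 = pointer at the long rib (box +x) = open; grows anticlockwise seen from above. Clicks into a notch every 0.349 rad (20 degrees; 0.1 to 0.3 Nm to leave one); starts -1.5 to -0.6, perhaps between two notches. Within 0.1 rad of 0 the shackle is free, elsewhere a ring in the box holds it. Range -2.0 to +1.05.
- dial_grip (a point): point on the dial's axis, 87 mm above the bench, at which to grip its bar. The bar is 14 mm wide, 48 mm long, runs along the pointer, and stands from 65 to 96 mm above the bench on a round skirt 60 mm across. The pointed end of the bar, with a light line on top, is the pointer.
- shackle: loose U-shaped steel shackle, 160 g, of 9.6 mm round bar, standing in the lid, its feet 31 mm below the lid's top. Origin at the underside of its feet midway between the legs, z up; legs at y +20 and -20 mm, bow's axis 71 mm above the feet. One leg has a foot reaching 22 mm beyond its axis to +y, which the ring in the box catches.
- shackle_bow (a point): middle of the shackle's bow on the bar's axis, 95 mm above the bench at the start; the bar there runs level along the shackle's y and is straight for 16 mm, its axis 40 mm above the lid's top
- hook_stand: fixed stand on a round foot 70 mm across; origin on the bench under its post (14 mm thick, 200 mm high). A 7 mm round hook leaves the post 165 mm above the bench along the stand's -x, runs level for 40 mm, then turns straight up.
- hook_tip (a point): top of the hook's upturned end, 196 mm above the bench; the upturned end rises 28 mm over the level part
- hook_seat (a point): middle of the top of the hook's level part, where the tally hangs, 168 mm above the bench, half way between post and upturned end
- tally: loose aluminium tally, 90 (x) x 30 (y) mm, 60 g: a block 48 mm long and 20 mm thick (x from -45 to +3 mm) to grip, then a tongue 9 mm thick with the hole at +x. It lies on the bench, the hole's axis upright; origin on its underside, midway along x
- tally_hole (a point): middle of the tally's 19 mm through hole, 30 mm from the tally's origin along its x, 4.5 mm above its underside
- wax_tin: bystander: low tin
- stain_tin: bystander: dark tin
- sanding_block: bystander: sanding block
Mind the look-alikes: they are no part of the job. Of the things that look like the shackle, the smaller one is meant.

How it is judged:
By the outcome, as a careful person would: the job done as asked, in the order asked, and still so for the second after the job is handed in, while the arm keeps its last pose, push and grip.
It also fails if it takes over 58 s, if anything falls off the work surface, if the arm or the gripper's body presses on something with over 40 N, if the wrist force passes 120 N, or if a joint passes its speed limit or range.

### The arm

A 6-joint arm with a two-finger parallel gripper is mounted at the origin on the work surface; the furniture and walls round the work are solid. World frame = base frame: x ahead of the robot, y to its left, z up, the work surface at z = 0. Lengths are in m, angles in rad, forces in N, time in s.
With the tool pointing down it reaches from about 0.35 to 0.775 m from the base axis. Payload 7.3 kg.
Tool frame: the origin (TCP) lies at the centre of the arm's flange, where the gripper is bolted on; the fingertips stand 178 mm ahead of it and the grasp point (between the pads) lies 159 mm ahead of it (tip_extent is the distance from the TCP to the fingertips, in m); z points along the fingers, y is the line along which they close (so a half turn about z gives the same grasp; the last joint's range is limited). The gripper opens to 92 mm and grips with 3 to 60 N. Pads are 19 mm wide; open, the fingers measure 130 mm over their backs; the gripper's body (75 mm by 190 mm) begins 47 mm behind the grasp point.
Start: joints at [1.113, 0.342, 1.524, -0, 1.275, -0.146], TCP at [0.161, 0.5, 0.405] pointing down, gripper open.
Joint ranges: [-2.53, 2.53], [-0.77, 2.02], [0.04, 2.7], [-1, 4.14], [0.28, 2.66], [-3.11, 3.11]. Speed limits (rad/s): [2.57, 2.57, 3.14, 3.14, 3.14, 3.14].

### API

Orientations are given as [roll, pitch, yaw] about the fixed x, y, z axes, in that order (R = Rz(yaw) Ry(pitch) Rx(roll)).
In Python, from cell import * gives the robot as it stands.
- The arm moves only by the tool arm_command, never from a script. Its arguments are lists of equal length, an entry for each row: "xyz": the shift along the world's x, y, z in mm, a list of three; "spin": the turn about the world's z in degrees. In form: {"xyz": [[tx, ty, tz], ...], "spin": [spin, ...]}. A call has 1 to 20 rows; each row shifts and turns the commanded pose from where the row before left it; what a row does not reach is not made up. A row lasts 1/10 s, in which the tool goes at most 50 mm and 8.59 degrees, less where a joint would pass 70% of its speed; a pose out of reach is approached as far as the arm can. A call with a gripper value outside its range is refused whole. "jaw" is the opening, from -1 (shut) to 1 (fully open), set as the call begins (left out, the last holds). The fingers move at their own pace and stop on an object; "squeeze" is the grip in N (left out, the last holds). Time passes only in rows, so rows that do not move let the fingers close. It gives the time, the measured TCP pose, the force, the opening and the grip force at its end, in the units of the state.
- observe(): the state, without advancing time (a new reading comes with each control period).
- read_camera(name): name is "scene" or "side" or "wrist"; returns a dict with "img" (420x560x3 uint8, red, green, blue), "depth" (420x560 float32, m along the optical axis (not along the pixel's ray), 0 where there is no reading), "fx", "fy", "cx", "cy" (pixels), "world_from_camera" (4x4, takes a point from camera to world coordinates). Camera axes: x right, y up, looking along -z (the intrinsics and any distortion apply to the point x, -y, -z); pixel columns grow to the right and rows downward; lengths in m; the calibration is good to about 2 mm. The wrist camera is an equidistant fisheye: a pixel r from the principal point sees the ray r / f radians off the axis. A picture is of the moment at which its call begins.
- hand_in(): hands the job in; it is judged then, once.
The state is a dict: "time": time; "qpos": joint angles; "qvel": joint speeds; "joint_efforts": joint torques, N m; "tool_pos": TCP position; "tool_rot": TCP orientation; "contact_force": force on the tool from outside, world axes, zero at the start; "torque": the same for the moment, N m; "opening": finger opening in m; "grip_force": force on a finger pad.
Only numpy, scipy, OpenCV 4.12 (cv2) and the standard library are available. Lean on these libraries where they do the work, as an engineer would, in place of code of your own. Each camera call takes 0.05 s, during which the arm holds its last target. There are 200 camera calls.

## Working session

There is one attempt and no reset: what is moved stays moved. The work goes in short steps, Python scripts to look and compute and a tool call to move; the robot and the scene stay as the last step left them, time stands still between calls to the robot, and variables do not carry over. Pictures are saved under pics/ and viewed, at most 10 in all, crops included, and the job is handed in when it is done.

Besides the shell and the picture viewer there is one more tool, called after "Request:" in YAML: its name, and indented under it one key for each argument. arm_command: Moves the arm, as the interface text tells. Its arguments: {"type":"object","properties":{"xyz":{"type":"array","items":{"type":"array","items":{"type":"number"}}},"spin":{"type":"array","items":{"type":"number"}},"jaw":{"type":"number"},"squeeze":{"type":"number"}},"required":["xyz","spin"]}

```bash
mkdir -p pics; ls; cat > h.py <<'E'
from cell import *
import numpy as np, cv2
def snap(n,out=None):
    c=read_camera(n)
    if out: cv2.imwrite('pics/'+out,c['img'][:,:,::-1])
    np.savez(''+n+'.npz',**{k:np.asarray(v) for k,v in c.items()})
    return c
def load(n): return dict(np.load(''+n+'.npz'))
def ray(c,u,v,fish=False):
    x=(u-c['cx'])/c['fx'];y=(v-c['cy'])/c['fy']
    if fish:
        r=np.hypot(x,y);s=np.sin(r)/r if r>1e-9 else 1
        d=np.array([x*s,-y*s,-np.cos(r)])
    else: d=np.array([x,-y,-1.])
    M=c['world_from_camera'];return M[:3,3],M[:3,:3]@d
def onz(c,u,v,z,fish=False):
    o,d=ray(c,u,v,fish);return o+d*(z-o[2])/d[2]
def cloud(c):
    h,w=c['depth'].shape;u,v=np.meshgrid(np.arange(w),np.arange(h));D=c['depth']
    P=np.stack([(u-c['cx'])/c['fx']*D,-(v-c['cy'])/c['fy']*D,-D],-1)
    M=c['world_from_camera'];Q=P@M[:3,:3].T+M[:3,3];Q[D==0]=np.nan;return Q
def tri(a,b):
    (o,d),(p,e)=a,b
    s=np.linalg.lstsq(np.stack([d,-e],1),p-o,rcond=None)[0]
    q,r=o+s[0]*d,p+s[1]*e;return (q+r)/2,np.linalg.norm(q-r)
E
python3 - <<'E'
from h import *
for n in('scene','side'):
    c=snap(n,n+'0.png');print(n,c['world_from_camera'].round(3).tolist(),c['fx'],c['cx'],c['cy'],(c['depth']>0).mean(), c.keys())
c=snap('wrist');print(c['world_from_camera'].round(3).tolist(),c['fx'])
a=[cv2.imread(f'pics/{n}0.png') for n in('scene','side')]
print(observe())
E
```

```text
pics
scene [[0.748, 0.53, -0.399, -0.036], [-0.663, 0.599, -0.448, -0.526], [0.001, 0.6, 0.8, 1.061], [0.0, 0.0, 0.0, 1.0]] 467.2979322026333 271.47108610731544 202.54408485381768 0.9960076530612245 dict_keys(['img', 'depth', 'fx', 'fy', 'cx', 'cy', 'world_from_camera'])
side [[-0.999, -0.018, 0.031, 0.478], [0.035, -0.668, 0.743, 0.893], [0.007, 0.744, 0.668, 0.942], [0.0, 0.0, 0.0, 1.0]] 412.229998147292 284.30207787149016 204.99348401979552 0.9960756802721088 dict_keys(['img', 'depth', 'fx', 'fy', 'cx', 'cy', 'world_from_camera'])
[[0.307, -0.918, -0.251, 0.092], [0.952, 0.296, 0.083, 0.521], [-0.002, -0.265, 0.964, 0.384], [0.0, 0.0, 0.0, 1.0]] 325.19226210127806
{'time': 0.15, 'qpos': array([ 1.11298961e+00,  3.42557669e-01,  1.52473162e+00, -2.92235924e-05,
        1.27539820e+00, -1.46018966e-01]), 'qvel': array([-1.86236045e-03, -2.35073335e-03, -2.30028526e-03, -1.24730438e-03,
        1.01427960e-03,  8.31157421e-05]), 'joint_efforts': array([ 1.24149999e-03, -4.31472874e+01, -2.44351226e+01,  7.17869354e-02,
        5.37709985e-02, -1.00660423e-04]), 'tool_pos': array([0.16100478, 0.49961621, 0.40423014]), 'tool_rot': array([-3.14050540e+00, -1.31648024e-04,  2.82981336e+00]), 'contact_force': array([ 0.76657349, -0.40894113,  0.14726719]), 'torque': array([ 0.01117579, -0.01233902,  0.02145138]), 'grip_force': 0.0, 'opening': 0.09189208899365418}
```

View pics/scene0.png

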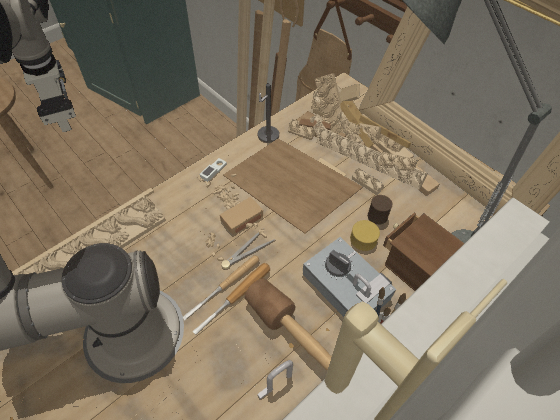

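View pics/side0.png

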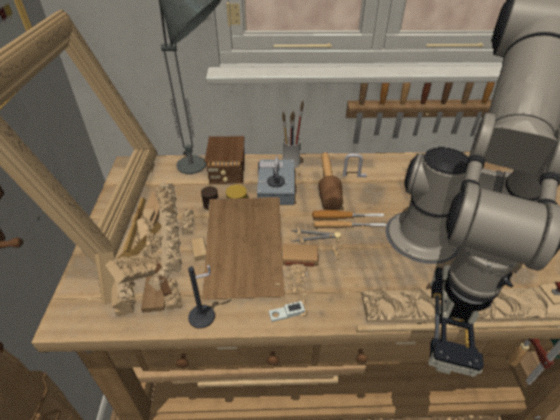

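Scene view: tally at (213,168), stand foot at (268,133), lock box at (350,278). Side view: tally at (288,312), stand at (202,315), box at (277,182). The look-alike shackle lies at (280,378) in scene.

```bash
python3 - <<'E'
from h import *
a=load('scene');b=load('side')
def crop(c,x0,y0,x1,y1):return cv2.resize(c['img'][y0:y1,x0:x1,::-1],(400,300),interpolation=cv2.INTER_CUBIC)
m=np.vstack([np.hstack([crop(a,190,75,310,165+0),crop(a,295,225,405,307+0)]),np.hstack([crop(b,170,255,320,367),crop(b,242,142,314,196+10)])])
cv2.imwrite('pics/crops.png',m)
for n,c,pts in(('scene',a,[(213,168),(206,175),(222,162),(268,133),(268,87),(263,98),(340,262),(362,284),(340,290)]),('side',b,[(288,312),(295,310),(277,315),(202,316),(193,270),(208,274),(277,182),(275,165)])):
    Q=cloud(c)
    for u,v in pts: print(n,u,v,Q[v,u].round(3))
E
```

```text
scene 213 168 [0.437 0.265 0.022]
scene 206 175 [0.405 0.256 0.024]
scene 222 162 [0.479 0.277 0.008]
scene 268 133 [0.659 0.273 0.015]
scene 268 87 [0.659 0.272 0.197]
scene 263 98 [0.64  0.272 0.167]
scene 340 262 [ 0.455 -0.22   0.086]
scene 362 284 [ 0.467 -0.286  0.053]
scene 340 290 [ 0.414 -0.263  0.058]
side 288 312 [0.44  0.283 0.018]
side 295 310 [0.422 0.279 0.021]
side 277 315 [0.469 0.279 0.   ]
side 202 316 [0.662 0.287 0.017]
side 193 270 [0.661 0.282 0.196]
side 208 274 [0.631 0.27  0.166]
side 277 182 [ 0.458 -0.186  0.076]
side 275 165 [ 0.463 -0.267  0.086]
```

View pics/crops.png

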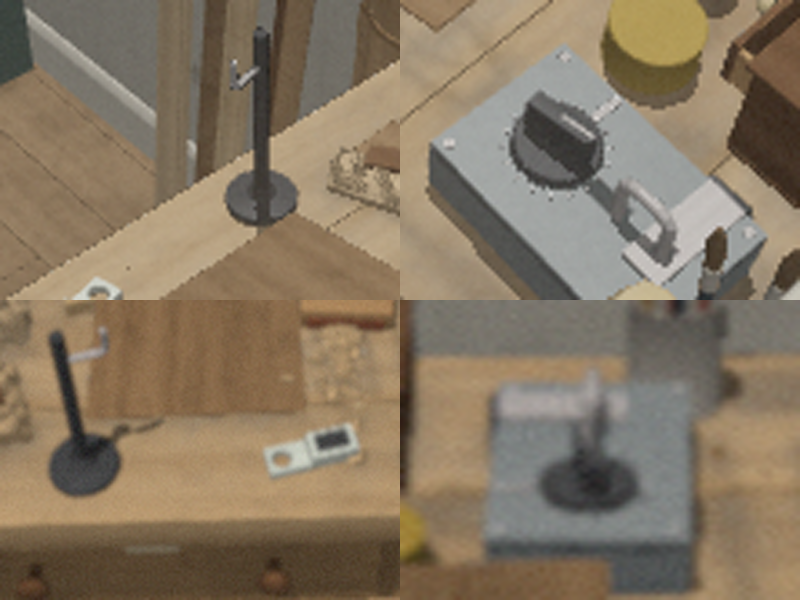

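Request:
arm_command:
  xyz:
    - [35,-23,0]
    - [35,-23,0]
    - [35,-23,0]
    - [35,-23,0]
    - [35,-23,0]
    - [35,-23,0]
    - [35,-23,0]
    - [35,-23,0]
    - [35,-23,0]
    - [24,-23,0]
    - [0,0,0]
    - [0,0,0]
  spin: [2,2,2,2,2,2,2,2,2,0,0,0]

```text
time: 1.35
tool_pos: [0.5003, 0.2692, 0.4042]
tool_rot: [-3.142, -0.001, -3.141]
contact_force: [-0.2, 0.3, -0.4]
opening: 0.0919
grip_force: 0.0
```

```bash
python3 - <<'E'
from h import *
s=observe();print(s['time'],s['tool_pos'].round(4),s['tool_rot'].round(3),s['qpos'].round(2))
c=snap('wrist','w1.png');print(c['fx'],c['fy'],c['cx'],c['cy'],c['world_from_camera'].round(3).tolist())
E
```

```text
1.35 [0.5003 0.2692 0.4042] [-3.142e+00 -1.000e-03 -3.141e+00] [ 0.36  0.42  1.4   0.    1.32 -1.21]
325.19226210127806 325.19226210127806 276.1072512930212 204.566498494561 [[-0.0, -0.965, -0.264, 0.428], [1.0, -0.0, 0.0, 0.269], [-0.0, -0.264, 0.965, 0.384], [0.0, 0.0, 0.0, 1.0]]
```

View pics/w1.png

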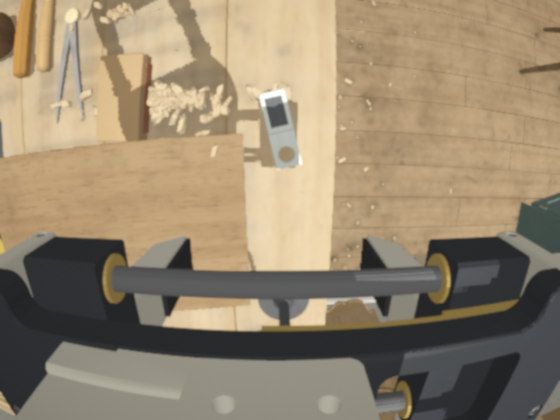

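Wrist view: the tally lies at (280,128), hole at (287,155), block end at (273,93). The gripper hides the hook.

```bash
cat >> h.py <<'E'
def fcloud(c):
    h,w=c['depth'].shape;u,v=np.meshgrid(np.arange(w),np.arange(h));x=(u-c['cx'])/c['fx'];y=(v-c['cy'])/c['fy']
    r=np.hypot(x,y)+1e-9;t=np.tan(r)/r;D=c['depth']
    P=np.stack([x*t*D,-y*t*D,-D],-1);M=c['world_from_camera'];Q=P@M[:3,:3].T+M[:3,3];Q[D==0]=np.nan;return Q
E
python3 - <<'E'
from h import *
c=load('wrist');Q=fcloud(c)
hsv=cv2.cvtColor(c['img'],cv2.COLOR_RGB2HSV)
print(hsv[105:170:4,280].tolist())
roi=(slice(80,180),slice(250,310))
z=Q[roi][...,2];print('bench z',np.nanmedian(Q[150:170,310:325,2]))
for name,m in(('block',(z>.014)&(z<.03)),('tongue',(z>.005)&(z<.013))):
    m=m.astype(np.uint8);m=cv2.morphologyEx(m,cv2.MORPH_OPEN,np.ones((3,3)))
    n,l,s,ce=cv2.connectedComponentsWithStats(m)
    k=1+s[1:,4].argmax();P=Q[roi][l==k];print(name,s[k],np.median(P,0).round(4))
    print(cv2.minAreaRect((P[:,:2]*1000).astype(np.float32)))
for u,v in((287,155),(273,93)):
  for zz in(.0,.009,.02):print(u,v,onz(c,u,v,zz,True).round(4))
# scene & side block tops
for n,r in(('scene',(slice(150,190),slice(190,240))),('side',(slice(295,325),slice(260,315)))):
    k=load(n);q=cloud(k)[r]
    m=(q[...,2]>.014)&(q[...,2]<.03);P=q[m];print(n,np.median(P,0).round(4),cv2.minAreaRect((P[:,:2]*1000).astype(np.float32)))
E
```

```text
[[120, 6, 83], [105, 6, 80], [90, 3, 80], [90, 3, 80], [90, 3, 80], [53, 9, 119], [41, 11, 184], [41, 11, 180], [43, 12, 185], [43, 12, 184], [45, 11, 182], [21, 36, 163], [18, 83, 156], [18, 66, 158], [40, 13, 176], [41, 11, 182], [19, 42, 225]]
bench z 2.52285058460755e-05
block [   9    8   34   47 1116] [0.4207 0.2687 0.0202]
((420.751953125, 268.3232116699219), (47.97221374511719, 29.933517456054688), 13.642509460449219)
tongue [ 19  50  32  39 711] [0.4607 0.278  0.009 ]
((464.6107482910156, 278.9986267089844), (41.72955322265625, 29.348388671875), 13.720735549926758)
287 155 [0.4724 0.2818 0.    ]
287 155 [0.4714 0.2815 0.009 ]
287 155 [0.4701 0.2811 0.02  ]
273 93 [0.3989 0.2652 0.    ]
273 93 [0.3996 0.2653 0.009 ]
273 93 [0.4004 0.2654 0.02  ]
scene [0.447  0.2273 0.0214] ((448.0304260253906, 233.32089233398438), (97.69593048095703, 129.07830810546875), 27.475933074951172)
side [0.4292 0.2678 0.021 ] ((457.4446105957031, 257.98748779296875), (58.825862884521484, 123.59651947021484), 63.34611892700195)
```

Request:
arm_command:
  xyz:
    - [-27,0,-20]
    - [-27,0,-20]
    - [-26,0,-20]
    - [0,0,-40]
    - [0,0,-40]
    - [0,0,-30]
    - [0,0,0]
  spin: [5,5,3.6,0,0,0,0]

```text
time: 2.1
tool_pos: [0.4177, 0.27, 0.2317]
tool_rot: [-3.14, -0.008, -2.9]
contact_force: [-0.5, 0.3, 0.1]
opening: 0.0919
grip_force: 0.0
```

```bash
python3 - <<'E'
from h import *
a=load('scene');b=load('side')
for n,p,q in(('tip',(260.5,93.6),(208.6,266.2)),('bend',(261.4,100.8),(208.6,274.4)),('root',(267.4,96),(196.3,276.7)),('posttop',(267.8,84),(192,268)),('foot',(268,133.5),(202,317))):
    print(n,tri(ray(a,*p),ray(b,*q)))
for n,c,r in(('scene',a,(slice(80,125),slice(250,282))),('side',b,(slice(262,300),slice(185,220)))):
    q=cloud(c)[r].reshape(-1,3)
    m=(q[:,2]>.155)&(q[:,2]<.215)&(abs(q[:,0]-.63)<.06)&(abs(q[:,1]-.275)<.05);q=q[m]
    print(n,len(q))
    for lo in np.arange(.595,.69,.008):
        s=q[(q[:,0]>=lo)&(q[:,0]<lo+.008)]
        if len(s):print(lo.round(3),len(s),s.mean(0).round(4),s[:,2].max().round(3),s[:,2].min().round(3))
im=[cv2.resize(c['img'][y:y+45,x:x+60,::-1],(800//2,300),interpolation=cv2.INTER_NEAREST) for c,x,y in((a,240,75),(b,180,255))]
cv2.imwrite('pics/hook.png',np.hstack(im))
E
```

```text
tip (array([0.62757022, 0.26801867, 0.19252854]), np.float64(0.0009569351647809515))
bend (array([0.63093602, 0.26897221, 0.16368817]), np.float64(0.0012973158846836357))
root (array([0.65905076, 0.27430712, 0.16244988]), np.float64(0.00029877209124780005))
posttop (array([0.66382612, 0.27847152, 0.20024511]), np.float64(0.001549916334211138))
foot (array([0.66525225, 0.28021245, 0.00244359]), np.float64(0.0007924707774623597))
scene 110
0.611 2 [0.619  0.2642 0.1825] 0.184 0.181
0.619 16 [0.6229 0.2662 0.185 ] 0.197 0.169
0.627 9 [0.6309 0.2673 0.1702] 0.18 0.162
0.635 7 [0.6404 0.2707 0.168 ] 0.172 0.166
0.643 3 [0.6475 0.2729 0.1662] 0.168 0.165
0.651 31 [0.6566 0.2744 0.1803] 0.202 0.155
0.659 31 [0.6621 0.2735 0.1821] 0.203 0.156
0.667 11 [0.6678 0.2742 0.182 ] 0.2 0.16
side 167
0.619 11 [0.6252 0.2706 0.186 ] 0.195 0.173
0.627 21 [0.6295 0.2708 0.1805] 0.197 0.165
0.635 12 [0.639  0.2728 0.1689] 0.172 0.167
0.643 9 [0.647  0.2749 0.169 ] 0.171 0.168
0.651 12 [0.655  0.2765 0.1686] 0.171 0.166
0.659 65 [0.6626 0.2819 0.1819] 0.203 0.155
0.667 37 [0.6694 0.2822 0.1856] 0.204 0.158
```

View pics/hook.png

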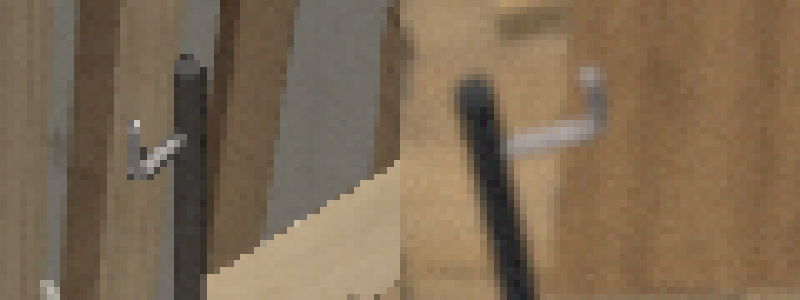

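Hook: the upright stands near (134,150) in the left panel and (598,95) in the right. Its axis is at about (0.6255, 0.268), tip z 0.195, level top 0.169, which matches the text. Next I grasp the tally.

Request:
arm_command:
  xyz:
    - [1,-1,-25]
    - [0,0,-20]
    - [0,0,-6]
    - [0,0,-1]
    - [0,0,0]
    - [0,0,0]
  spin: [0,0,0,0,0,0]

```text
time: 2.7
tool_pos: [0.4212, 0.269, 0.1839]
tool_rot: [3.141, 0.002, -2.902]
contact_force: [-0.7, 0.3, -0.0]
opening: 0.0916
grip_force: 0.4
```

Request:
arm_command:
  xyz:
    - [0,0,0]
    - [0,0,0]
    - [0,0,0]
    - [0,0,0]
    - [0,0,0]
    - [0,0,0]
    - [0,0,0]
    - [0,0,0]
  spin: [0,0,0,0,0,0,0,0]
  jaw: -1
  squeeze: 25

```text
time: 3.5
tool_pos: [0.421, 0.2687, 0.1827]
tool_rot: [3.142, -0.0, -2.902]
contact_force: [0.2, -0.7, 0.3]
opening: 0.0323
grip_force: 0.0
```

Request:
arm_command:
  xyz:
    - [0,0,0]
    - [0,0,0]
    - [0,0,0]
    - [0,0,10]
    - [0,0,30]
    - [0,0,40]
    - [0,0,40]
    - [0,0,40]
    - [0,0,40]
    - [0,0,20]
    - [25,-2,0]
    - [35,-3,0]
    - [35,-3,0]
    - [35,-3,0]
    - [20,-2,0]
    - [0,0,0]
    - [0,0,0]
    - [0,0,0]
  spin: [0,0,0,0,0,0,0,0,0,0,0,0,0,0,0,0,0,0]

```text
time: 5.3
tool_pos: [0.57, 0.2559, 0.4031]
tool_rot: [3.141, -0.001, -2.901]
contact_force: [0.0, 0.2, -0.7]
opening: 0.0301
grip_force: 25.0
```

```bash
python3 - <<'E'
from h import *
a=snap('scene');b=snap('side');c=snap('wrist')
Q=fcloud(c)
im=[cv2.resize(k['img'][y:y+75,x:x+100,::-1],(400,300),interpolation=cv2.INTER_CUBIC) for k,x,y in((a,215,45),(b,170,215))]
w=cv2.resize(c['img'][...,::-1],(400,300))
w2=cv2.resize(c['img'][150:300,180:380,::-1],(400,300))
cv2.imwrite('pics/over.png',np.vstack([np.hstack(im),np.hstack([w,w2])]))
for n,k,x,y in(('s',a,215,45),('d',b,170,215)):
    q=cloud(k)
    print(n,[q[v,u].round(3).tolist() for u,v in ((260,80),(255,80))])
E
```

```text
s [[0.553, 0.179, 0.332], [0.559, 0.205, 0.314]]
d [[0.509, -0.422, 0.327], [0.526, -0.427, 0.325]]
```

View pics/over.png

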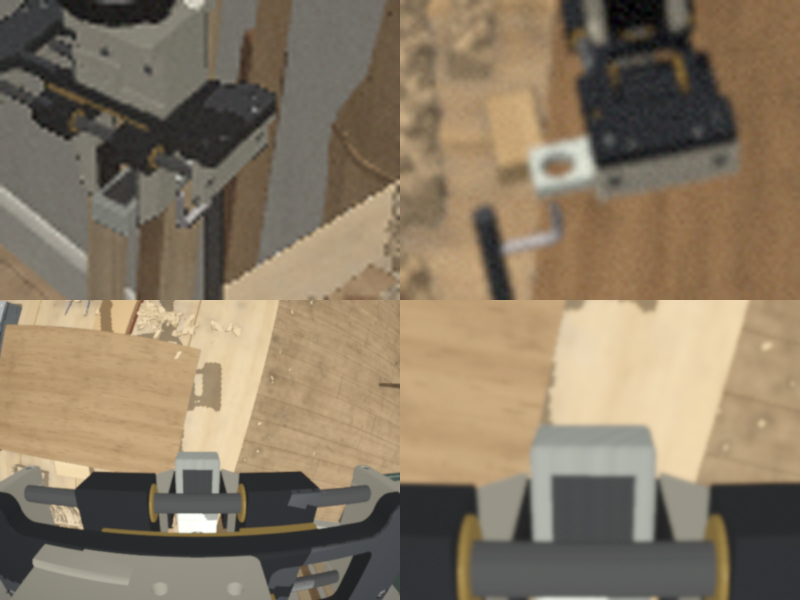

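```bash
python3 - <<'E'
from h import *
b=load('side');q=cloud(b)
print('hole',onz(b,209.4,255.1,.227),'tip',onz(b,208.4,266.2,.194),'mid',onz(b,208.6,271,.18))
m=(q[...,2]>.222)&(q[...,2]<.238)&(q[...,0]>.59)&(q[...,0]<.65)&(abs(q[...,1]-.27)<.04)
P=q[m];print(len(P),np.median(P,0),cv2.minAreaRect((P[:,:2]*1000).astype(np.float32)))
E
```

```text
hole [0.62173084 0.26447526 0.227     ] tip [0.62728746 0.2695287  0.194     ] mid [0.62814566 0.27236182 0.18      ]
163 [0.61876634 0.26923277 0.2301953 ] ((619.535888671875, 267.3937072753906), (33.33128356933594, 33.50893783569336), 14.696049690246582)
```

Scene crop: gripper over the hook. Side crop: the hole (159,162) is nearly above the hook tip (155,208), needing about +6 mm in x and +2 mm in y. Next I lower it.

Request:
arm_command:
  xyz:
    - [6,2,0]
    - [0,0,0]
    - [0,0,0]
    - [0,0,-10]
    - [0,0,-10]
    - [0,0,-8]
    - [0,0,-4]
    - [0,0,0]
    - [0,0,0]
  spin: [0,0,0,0,0,0,0,0,0]

```text
time: 6.35
tool_pos: [0.5771, 0.2577, 0.3708]
tool_rot: [3.142, 0.0, -2.902]
contact_force: [-0.0, 0.7, -0.8]
opening: 0.0302
grip_force: 25.0
```

```bash
python3 - <<'E'
from h import *
a=snap('scene');b=snap('side')
im=[cv2.resize(k['img'][y:y+45,x:x+60,::-1],(400,300),interpolation=cv2.INTER_CUBIC) for k,x,y in((a,235,65),(b,180,240))]
cv2.imwrite('pics/over2.png',np.hstack(im))
E
```

```text
(no output)
```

View pics/over2.png

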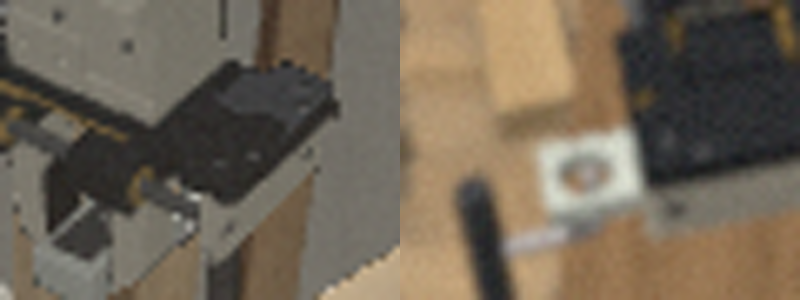

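Side crop: the hook tip shows inside the hole at about (588,175), with no contact force. I keep lowering.

Request:
arm_command:
  xyz:
    - [0,0,-6]
    - [0,0,-6]
    - [0,0,-4]
    - [0,0,0]
    - [0,0,0]
  spin: [0,0,0,0,0]

```text
time: 6.95
tool_pos: [0.577, 0.2577, 0.3546]
tool_rot: [3.141, -0.0, -2.902]
contact_force: [-0.3, 0.1, -1.2]
opening: 0.0299
grip_force: 25.0
```

Request:
arm_command:
  xyz:
    - [0,0,-1]
    - [0,0,-1]
    - [0,0,0]
    - [0,0,0]
  spin: [0,0,0,0]

```text
time: 7.35
tool_pos: [0.577, 0.2577, 0.3528]
tool_rot: [3.142, 0.0, -2.902]
contact_force: [-0.4, 0.2, 0.2]
opening: 0.0298
grip_force: 25.0
```

Request:
arm_command:
  xyz:
    - [0,0,0]
    - [0,0,0]
    - [0,0,0]
    - [0,0,0]
    - [0,0,0]
    - [0,0,0]
    - [0,0,0]
    - [0,0,0]
    - [0,0,0]
    - [0,0,0]
    - [0,0,20]
    - [0,0,30]
    - [0,0,30]
    - [0,0,0]
  spin: [0,0,0,0,0,0,0,0,0,0,0,0,0,0]
  jaw: 0.6

```text
time: 8.75
tool_pos: [0.5773, 0.2578, 0.4377]
tool_rot: [3.141, 0.009, -2.902]
contact_force: [0.6, 0.3, 0.7]
opening: 0.0738
grip_force: 0.0
```

```bash
python3 - <<'E'
from h import *
a=snap('scene');b=snap('side')
im=[cv2.resize(k['img'][y:y+75,x:x+100,::-1],(400,300),interpolation=cv2.INTER_CUBIC) for k,x,y in((a,215,65),(b,170,245))]
cv2.imwrite('pics/hung.png',np.hstack(im))
E
```

```text
(no output)
```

View pics/hung.png

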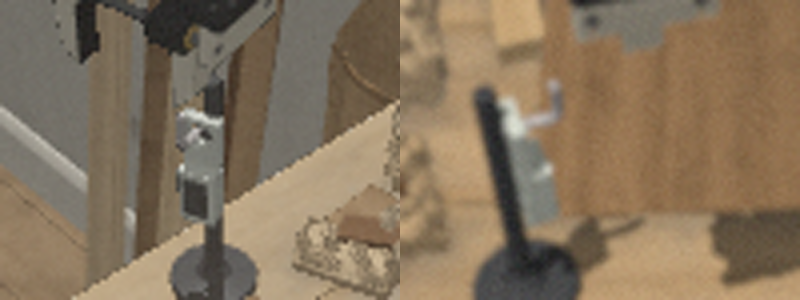

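The tally hangs by its hole on the hook: left crop (200,150), right crop (528,160). Next, the box, after a check that nothing hangs over it.

```bash
python3 - <<'E'
from h import *
for n in('scene','side'):
    q=cloud(load(n)).reshape(-1,3);q=q[~np.isnan(q[:,0])]
    m=(q[:,2]>.13)&(q[:,2]<.7)&(q[:,0]>.3)&(q[:,0]<.85)&(q[:,1]<.18)&(q[:,1]>-.5)
    q=q[m];print(n,len(q));k,ct=np.unique((q/.05).round(),axis=0,return_counts=True)
    for r,x in zip(k,ct):
        if x>4:print((r*.05).round(2),x,end=';')
E
```

```text
scene 14789
[ 0.3  -0.5   0.35] 214;[ 0.3  -0.45  0.35] 458;[ 0.3  -0.4   0.35] 30;[0.3 0.1 0.6] 28;[0.3  0.1  0.65] 143;[0.3  0.15 0.6 ] 106;[0.3  0.15 0.65] 44;[ 0.35 -0.5   0.35] 394;[ 0.35 -0.45  0.35] 877;[ 0.35 -0.4   0.2 ] 30;[ 0.35 -0.4   0.25] 61;[ 0.35 -0.4   0.35] 63;[0.35 0.15 0.55] 7;[0.35 0.15 0.6 ] 377;[0.35 0.15 0.65] 114;[ 0.4  -0.5   0.35] 393;[ 0.4  -0.45  0.35] 814;[ 0.4  -0.4   0.15] 22;[ 0.4 -0.4  0.2] 44;[ 0.4  -0.4   0.35] 54;[ 0.4  -0.35  0.15] 29;[ 0.4  -0.35  0.2 ] 68;[ 0.4  -0.35  0.25] 37;[0.4  0.15 0.55] 60;[0.4  0.15 0.6 ] 315;[ 0.45 -0.5   0.35] 394;[ 0.45 -0.45  0.35] 747;[ 0.45 -0.4   0.2 ] 33;[ 0.45 -0.4   0.35] 52;[0.45 0.15 0.55] 159;[0.45 0.15 0.6 ] 100;[ 0.5  -0.5   0.35] 376;[ 0.5  -0.45  0.35] 705;[ 0.5  -0.4   0.35] 53;[0.5  0.15 0.55] 11;[ 0.55 -0.5   0.35] 341;[ 0.55 -0.45  0.35] 647;[ 0.55 -0.4   0.35] 43;[0.55 0.15 0.35] 111;[0.55 0.2  0.35] 17;[ 0.6  -0.5   0.35] 320;[ 0.6  -0.45  0.35] 610;[ 0.6  -0.4   0.35] 43;[ 0.6 -0.2  0.6] 60;[ 0.6  -0.2   0.65] 442;[ 0.6  -0.15  0.65] 288;[0.6  0.15 0.35] 151;[0.6  0.2  0.35] 50;[ 0.65 -0.5   0.3
[... 2923 characters left out ...]
5  0.6 ] 35;[ 0.75 -0.2   0.6 ] 5;[ 0.75 -0.2   0.65] 5;[ 0.8  -0.5   0.15] 23;[ 0.8 -0.5  0.2] 27;[ 0.8  -0.5   0.25] 40;[ 0.8 -0.5  0.3] 54;[ 0.8  -0.5   0.35] 55;[ 0.8 -0.5  0.4] 39;[ 0.8  -0.5   0.45] 17;[ 0.8 -0.5  0.5] 10;[ 0.8  -0.5   0.55] 5;[ 0.8  -0.4   0.15] 46;[ 0.8 -0.4  0.2] 52;[ 0.8  -0.4   0.25] 38;[ 0.8 -0.4  0.3] 19;[ 0.8  -0.35  0.25] 16;[ 0.8  -0.35  0.3 ] 24;[ 0.8  -0.35  0.35] 33;[ 0.8  -0.35  0.4 ] 36;[ 0.8  -0.35  0.45] 89;[ 0.8  -0.35  0.5 ] 15;[ 0.8 -0.3  0.5] 6;[ 0.85 -0.5   0.15] 12;[ 0.85 -0.5   0.2 ] 13;[ 0.85 -0.5   0.25] 17;[ 0.85 -0.5   0.3 ] 19;[ 0.85 -0.5   0.35] 24;[ 0.85 -0.5   0.4 ] 24;[ 0.85 -0.5   0.45] 44;[ 0.85 -0.5   0.5 ] 43;[ 0.85 -0.5   0.55] 35;
```

Request:
arm_command:
  xyz:
    - [-3,-40,-6]
    - [-3,-40,-6]
    - [-3,-40,-6]
    - [-3,-40,-6]
    - [-3,-40,-6]
    - [-3,-40,-6]
    - [-3,-40,-6]
    - [-3,-40,-6]
    - [-3,-40,-6]
    - [-3,-40,-4]
    - [-4,-40,0]
    - [-3,-38,0]
    - [0,0,0]
    - [0,0,0]
  spin: [-1,-1,-1,-1,-1,-1,-1,-1,-1,-1,-1,-1,0,0]
  jaw: -0.1

```text
time: 10.25
tool_pos: [0.5395, -0.2209, 0.3731]
tool_rot: [3.14, -0.002, -3.113]
contact_force: [-1.1, 0.8, 0.1]
opening: 0.0413
grip_force: 0.0
```

```bash
python3 - <<'E'
from h import *
s=observe();print(s['time'],s['tool_pos'].round(4),s['tool_rot'].round(3),s['qpos'].round(2))
c=snap('wrist','w2.png')
E
```

```text
10.25 [ 0.5395 -0.2209  0.3731] [ 3.140e+00 -2.000e-03 -3.113e+00] [-0.52  0.47  1.41  0.    1.26 -2.12]
```

View pics/w2.png

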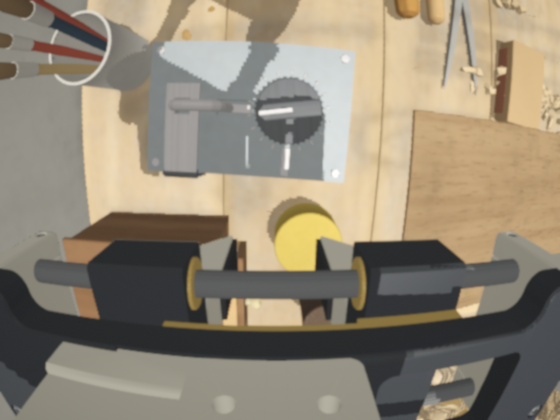

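Wrist view: the box spans (150–353, 42–180), dial at (289,110) with the pointer's light line towards image left (−y), long rib at (287,155) on the +x side, shackle along (172–250, 104).

```bash
cat > m.py <<'E'
from h import *
c=load('wrist');Q=fcloud(c)[:225];z=Q[...,2]
X=(Q[...,0]>.36)&(Q[...,0]<.56)&(Q[...,1]>-.38)&(Q[...,1]<-.1)
def rect(m,n):
    m=cv2.morphologyEx((m&X).astype(np.uint8),cv2.MORPH_OPEN,np.ones((2,2)))
    k,l,s,_=cv2.connectedComponentsWithStats(m)
    for i in np.argsort(-s[1:,4])[:2]+1:
        if s[i,4]<40: continue
        P=Q[l==i];r=cv2.minAreaRect((P[:,:2]*1000).astype(np.float32))
        print(n,s[i],'z',np.median(P[:,2]).round(4),'mean',P.mean(0).round(4),np.round(r[0],1),np.round(r[1],1),round(r[2],1))
rect((z>.05)&(z<.062),'lid');rect((z>.084)&(z<.102),'high');rect((z>.063)&(z<.08),'skirt+')
E
python3 m.py
python3 - <<'E'
from h import *
c=load('wrist');Q=fcloud(c)
m=(Q[...,2]>.088)&(Q[...,2]<.1);m[225:]=0
for (x0,x1) in ((160,253),(255,325)):
    k=m.copy();k[:,:x0]=0;k[:,x1:]=0;v,u=np.nonzero(k);ok=(v>90)&(v<125);P=Q[v[ok],u[ok]]
    d=P[:,:2]-P[:,:2].mean(0);w,V=np.linalg.eigh(d.T@d);t=d@V[:,1]
    print(P.mean(0).round(4),np.rad2deg(np.arctan2(*V[::-1,1])).round(1),t.min().round(3),t.max().round(3),np.median(P[:,2]).round(4),len(P))
# bar top corners by ray at z=.096, screws
for u,v in((258,113),(320,104),(286,158),(287,142),(345,58),(335,173),(160,48),(155,162)):print(u,v,onz(c,u,v,.055,True).round(4),onz(c,u,v,.096,True).round(4))
print(c['img'][108:118:2,256:324:4].mean(-1).astype(int))
E
```

```text
lid [  148    42   208   141 22022] z nan mean [nan nan nan] [nan nan] [nan  0.] nan
lid [117  29  20  55 268] z 0.0537 mean [ 0.407  -0.3668  0.0535] [ 402.8 -369.1] [15.4 55.4] 82.5
high [ 258  100   66   22 1070] z nan mean [nan nan nan] [ 460.9 -209.3] [14.6 57.5] 6.8
high [169 100  58  13 646] z nan mean [nan nan nan] [ 457.6 -294.2] [59.   9.3] 88.5
skirt+ [ 255  115   68   32 1277] z nan mean [nan nan nan] [ 478.8 -211.2] [27.8 60.9] 0.3
skirt+ [ 256   77   66   37 1197] z nan mean [nan nan nan] [ 443.4 -214.2] [27.3 59.6] 15.0
[ 0.4571 -0.2869  0.0968] 87.5 -0.026 0.021 0.0978 560
[ 0.4602 -0.2115  0.0961] 97.6 -0.027 0.025 0.0961 1071
258 113 [ 0.4632 -0.2391  0.055 ] [ 0.4638 -0.2369  0.096 ]
320 104 [ 0.4529 -0.1831  0.055 ] [ 0.4549 -0.1886  0.096 ]
286 158 [ 0.504  -0.2124  0.055 ] [ 0.499  -0.2139  0.096 ]
287 142 [ 0.4892 -0.212   0.055 ] [ 0.4862 -0.2135  0.096 ]
345 58 [ 0.4079 -0.1611  0.055 ] [ 0.4161 -0.1697  0.096 ]
335 173 [ 0.5165 -0.1658  0.055 ] [ 0.5097 -0.1737  0.096 ]
160 48 [ 0.3989 -0.334   0.055 ] [ 0.4083 -0.3188  0.096 ]
155 162 [ 0.5094 -0.3385  0.055 ] [ 0.5036 -0.3227  0.096 ]
[[ 83 107 140 139 151 174 191 201 225 192 147 146 146 145 145 145 135]
 [ 89 181 206 217 233 239 245 244 243 204 147 146 147 146 146 146 139]
 [ 96 238 244 241 239 230 224 209 193 168 146 146 147 148 149 149 143]
 [ 96 216 213 197 176 164 155 148 146 145 146 147 146 145 143 139 130]
 [ 96 128 148 149 143 143 142 142 139 136 131 125 118 111 104  97  91]]
```

Request:
arm_command:
  xyz:
    - [-8,1,0]
    - [-8,1,0]
    - [-8,1,0]
    - [-8,1,0]
    - [-8,1,0]
    - [-8,1,0]
    - [-8,1,0]
    - [-8,1,0]
    - [-8,1,0]
    - [-7,0,0]
    - [0,0,-30]
    - [0,0,-20]
    - [0,0,-10]
    - [0,0,0]
    - [0,0,0]
  spin: [-8.4,-8.4,-8.4,-8.4,-8.4,-8.4,-8.4,-8.4,-8.4,-8.4,0,0,0,0,0]

```text
time: 11.8
tool_pos: [0.4614, -0.2109, 0.3153]
tool_rot: [3.141, 0.0, 1.707]
contact_force: [1.2, -0.2, 1.3]
opening: 0.0416
grip_force: 0.0
```

```bash
python3 - <<'E'
from h import *
q=cloud(load('scene')).reshape(-1,3)
m=(q[:,0]>.5)&(q[:,0]<.62)&(q[:,1]>-.36)&(q[:,1]<-.12)&(q[:,2]>.06)&(q[:,2]<.3);p=q[m]
print(len(p),p[:,2].max(),p[p[:,2]>.1].min(0) if (p[:,2]>.1).any() else p.min(0),p.max(0))
print(observe()['tool_pos'],np.rad2deg(observe()['tool_rot']))
E
```

```text
1201 0.11433652870745536 [ 0.56990728 -0.3598338   0.10004874] [ 0.61990084 -0.16702759  0.11433653]
[ 0.46144048 -0.2108627   0.31526788] [1.79966582e+02 2.03765240e-02 9.77942039e+01]
```

Request:
arm_command:
  xyz:
    - [-1,-1,-25]
    - [0,0,-25]
    - [0,0,-12]
    - [0,0,-6]
    - [0,0,0]
    - [0,0,0]
  spin: [0,0,0,0,0,0]

```text
time: 12.4
tool_pos: [0.4604, -0.2125, 0.2477]
tool_rot: [3.14, 0.001, 1.706]
contact_force: [0.4, 0.0, -0.4]
opening: 0.0415
grip_force: 0.0
```

Request:
arm_command:
  xyz:
    - [0,0,0]
    - [0,0,0]
    - [0,0,0]
    - [0,0,0]
    - [0,0,0]
    - [0,0,0]
  spin: [0,0,0,0,0,0]
  jaw: -1
  squeeze: 30

```text
time: 13.0
tool_pos: [0.4607, -0.2122, 0.2471]
tool_rot: [3.139, 0.001, 1.706]
contact_force: [4.5, 1.9, -0.9]
opening: 0.0139
grip_force: 30.0
```

Request:
arm_command:
  xyz:
    - [0,0,0]
    - [0,0,0]
    - [0,0,0]
    - [0,0,0]
    - [0,0,0]
    - [0,0,0]
    - [0,0,0]
  spin: [4,4,4,4,4,0,0]

```text
time: 13.7
tool_pos: [0.4608, -0.2122, 0.247]
tool_rot: [3.139, 0.002, 2.055]
contact_force: [5.7, 2.2, -1.0]
opening: 0.0138
grip_force: 30.0
```

Request:
arm_command:
  xyz:
    - [0,0,0]
    - [0,0,0]
    - [0,0,0]
    - [0,0,0]
    - [0,0,0]
    - [0,0,0]
    - [0,0,0]
  spin: [4,4,4,4,4,0,0]

```text
time: 14.4
tool_pos: [0.461, -0.212, 0.247]
tool_rot: [3.14, 0.002, 2.404]
contact_force: [7.3, 3.5, -1.1]
opening: 0.0139
grip_force: 30.0
```

Request:
arm_command:
  xyz:
    - [0,0,0]
    - [0,0,0]
    - [0,0,0]
    - [0,0,0]
    - [0,0,0]
    - [0,0,0]
    - [0,0,0]
  spin: [4,4,4,4,4,0,0]

```text
time: 15.1
tool_pos: [0.4611, -0.2119, 0.2471]
tool_rot: [3.14, 0.003, 2.753]
contact_force: [7.4, 5.1, -2.2]
opening: 0.0141
grip_force: 30.0
```

Request:
arm_command:
  xyz:
    - [0,0,0]
    - [0,0,0]
    - [0,0,0]
    - [0,0,0]
    - [0,0,0]
    - [0,0,0]
    - [0,0,0]
  spin: [4,4,4,4,4,0,0]

```text
time: 15.8
tool_pos: [0.4611, -0.2117, 0.2471]
tool_rot: [3.141, 0.003, 3.102]
contact_force: [7.7, 5.2, -1.5]
opening: 0.0141
grip_force: 30.0
```

```bash
python3 - <<'E'
from h import *
s=observe();print(s['torque'],s['contact_force'],np.rad2deg(s['tool_rot'][2]),s['qpos'].round(2))
E
```

```text
[ 0.84818291 -1.15453699 -0.00589246] [ 7.71984556  5.22255326 -1.52908599] 177.72251152131815 [-0.58  0.5   1.78  0.    0.87 -2.12]
```

Request:
arm_command:
  xyz:
    - [0,0,0]
    - [0,0,0]
    - [0,0,0]
    - [0,0,0]
    - [0,0,0]
    - [0,0,20]
    - [0,0,35]
    - [20,0,40]
    - [30,0,30]
    - [30,0,0]
    - [0,0,0]
    - [0,0,0]
    - [0,0,0]
  spin: [0,0,0,0,0,0,0,0,0,0,0,0,0]
  jaw: -0.1

```text
time: 17.1
tool_pos: [0.5392, -0.2122, 0.371]
tool_rot: [3.141, -0.002, 3.102]
contact_force: [0.4, -0.1, 0.5]
opening: 0.0412
grip_force: 0.0
```

```bash
cat > m2.py <<'E'
from h import *
c=snap('wrist','w3.png');Q=fcloud(c);Q[225:]=np.nan
print(observe()['tool_pos'],np.rad2deg(observe()['tool_rot'][2]))
z=Q[...,2]
for n,x,y,a,b in(('bar',.4605,-.212,.085,.1),('bow',.4575,-.29,.085,.105),('lid',.458,-.25,.053,.0575)):
    r=.034 if n!='lid' else .12
    m=(z>a)&(z<b)&(abs(Q[...,0]-x)<r)&(abs(Q[...,1]-y)<r)
    k,l,s,_=cv2.connectedComponentsWithStats(m.astype(np.uint8));i=1+s[1:,4].argmax();P=Q[l==i]
    d=P[:,:2]-P[:,:2].mean(0);w,V=np.linalg.eigh(d.T@d)
    print(n,len(P),P.mean(0).round(4),'zmax',np.percentile(P[:,2],90).round(4),np.rad2deg(np.arctan2(*V[::-1,1])).round(1),[np.round(t,1) for t in cv2.minAreaRect((P[:,:2]*1000).astype(np.float32))],P.min(0).round(4),P.max(0).round(4))
E
python3 m2.py
```

```text
[ 0.53918457 -0.21232778  0.37110753] 177.71121651954314
bar 1107 [ 0.4601 -0.2119  0.0961] zmax 0.0972 178.2 [array([ 461. , -211.6]), array([14.2, 51.7]), np.float64(87.5)] [ 0.435  -0.2194  0.0925] [ 0.4869 -0.2044  0.099 ]
bow 614 [ 0.4571 -0.286   0.0968] zmax 0.0999 87.8 [array([ 457. , -288.8]), array([46.7,  9.5]), np.float64(88.2)] [ 0.4518 -0.3122  0.0852] [ 0.462  -0.2655  0.1016]
lid 19248 [ 0.4558 -0.2429  0.0552] zmax 0.0562 80.0 [array([ 461. , -249.9]), array([191. , 130.8]), np.float64(87.5)] [ 0.392  -0.3473  0.053 ] [ 0.5245 -0.1523  0.0575]
```

```bash
python3 - <<'E'
from h import *
for Q in(fcloud(load('wrist'))[:225].reshape(-1,3),cloud(load('scene')).reshape(-1,3),cloud(load('side')).reshape(-1,3)):
    m=(Q[:,2]>.12)&(Q[:,2]<.3)&(Q[:,0]>.33)&(Q[:,0]<.6)&(Q[:,1]<-.2)&(Q[:,1]>-.4)
    p=Q[m]
    if len(p):
        o=np.argsort(-p[:,1]);print(len(p),p[o[::max(1,len(p)//8)]].round(3).tolist())
E
```

```text
2291 [[0.398, -0.358, 0.216], [0.399, -0.362, 0.193], [0.403, -0.365, 0.186], [0.399, -0.368, 0.148], [0.424, -0.389, 0.166], [0.423, -0.39, 0.183], [0.377, -0.392, 0.12], [0.375, -0.394, 0.182], [0.376, -0.397, 0.18]]
280 [[0.396, -0.358, 0.227], [0.398, -0.365, 0.239], [0.393, -0.369, 0.17], [0.396, -0.371, 0.203], [0.425, -0.39, 0.186], [0.421, -0.394, 0.174], [0.367, -0.396, 0.193], [0.366, -0.398, 0.189]]
43 [[0.401, -0.364, 0.15], [0.396, -0.369, 0.135], [0.396, -0.371, 0.125], [0.4, -0.372, 0.128], [0.421, -0.387, 0.127], [0.424, -0.39, 0.142], [0.428, -0.391, 0.15], [0.428, -0.393, 0.14], [0.384, -0.396, 0.121]]
```

Request:
arm_command:
  xyz:
    - [-9,0,0]
    - [-9,0,0]
    - [-9,0,0]
    - [-9,0,0]
    - [-9,0,0]
    - [-9,0,0]
    - [-9,0,0]
    - [-9,0,0]
    - [-10,0,0]
    - [0,-20,0]
    - [0,-30,0]
    - [0,-27,0]
    - [0,0,-30]
    - [0,0,-30]
    - [0,0,-10]
    - [0,0,0]
    - [0,0,0]
  spin: [-8.2,-8.2,-8.2,-8.2,-8.2,-8.2,-8.2,-8.2,-8.2,-8.2,-8.2,0,0,0,0,0,0]

```text
time: 18.85
tool_pos: [0.4582, -0.2894, 0.3028]
tool_rot: [3.14, 0.001, 1.528]
contact_force: [0.1, 0.5, 0.1]
opening: 0.0413
grip_force: 0.0
```

Request:
arm_command:
  xyz:
    - [-1,0,-20]
    - [0,0,-16]
    - [0,0,-9]
    - [0,0,-3]
    - [0,0,0]
    - [0,0,0]
  spin: [0,0,0,0,0,0]

```text
time: 19.45
tool_pos: [0.4573, -0.2895, 0.2547]
tool_rot: [3.14, 0.001, 1.528]
contact_force: [-0.5, -0.7, 0.2]
opening: 0.0414
grip_force: 0.0
```

Request:
arm_command:
  xyz:
    - [0,0,0]
    - [0,0,0]
    - [0,0,0]
    - [0,0,0]
    - [0,0,0]
    - [0,0,0]
    - [0,0,0]
  spin: [0,0,0,0,0,0,0]
  jaw: -1
  squeeze: 40

```text
time: 20.15
tool_pos: [0.457, -0.2893, 0.2538]
tool_rot: [3.141, 0.0, 1.528]
contact_force: [-0.4, -0.2, 1.3]
opening: 0.0083
grip_force: 40.0
```

Request:
arm_command:
  xyz:
    - [0,0,3]
    - [0,0,4]
    - [0,0,0]
    - [0,0,0]
  spin: [0,0,0,0]

```text
time: 20.55
tool_pos: [0.457, -0.2893, 0.2608]
tool_rot: [3.141, 0.0, 1.528]
contact_force: [0.0, -0.3, -2.4]
opening: 0.0084
grip_force: 40.0
```

Request:
arm_command:
  xyz:
    - [0,0,5]
    - [0,0,6]
    - [0,0,6]
    - [0,0,6]
    - [0,0,6]
    - [0,0,0]
    - [0,0,0]
  spin: [0,0,0,0,0,0,0]

```text
time: 21.25
tool_pos: [0.457, -0.2893, 0.2899]
tool_rot: [3.141, 0.0, 1.528]
contact_force: [0.3, 0.7, -1.7]
opening: 0.0084
grip_force: 40.0
```

Request:
arm_command:
  xyz:
    - [0,0,10]
    - [0,0,20]
    - [0,0,20]
    - [0,0,17]
    - [0,0,9]
    - [0,0,0]
    - [0,0,0]
    - [0,0,0]
    - [0,0,0]
  spin: [0,0,0,0,0,0,0,0,0]

```text
time: 22.15
tool_pos: [0.4569, -0.2892, 0.3648]
tool_rot: [-3.14, -0.001, 1.528]
contact_force: [0.7, 0.0, -1.8]
opening: 0.0083
grip_force: 40.0
```

```bash
python3 - <<'E'
from h import *
a=snap('scene');b=snap('side')
im=[cv2.resize(k['img'][y:y+h,x:x+w,::-1],(400,300),interpolation=cv2.INTER_CUBIC) for k,x,y,w,h in((a,290,150,160,120),(b,230,90,100,75*1+25),(a,215,65,100,75),(b,170,245,100,75))]
cv2.imwrite('pics/end.png',np.vstack([np.hstack(im[:2]),np.hstack(im[2:])]))
s=observe();print(s['time'],s['tool_pos'],s['contact_force'],s['opening'],s['grip_force'])
E
```

```text
22.25 [ 0.45698767 -0.2892905   0.365128  ] [ 0.49726757  0.14625479 -1.36247411] 0.00840267227931112 39.99964401125908
```

View pics/end.png

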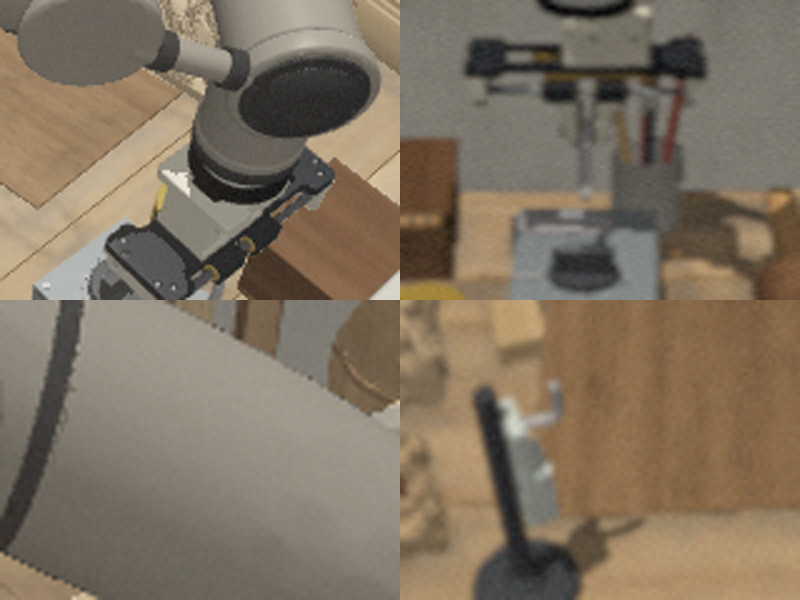

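The top-right panel shows the shackle held upright at (585,150), clear of the lid. The bottom-right panel shows the tally still on its hook at (528,460). I add 3 mm of margin and hand in.

Request:
arm_command:
  xyz:
    - [0,0,3]
    - [0,0,0]
    - [0,0,0]
    - [0,0,0]
    - [0,0,0]
    - [0,0,0]
  spin: [0,0,0,0,0,0]

```text
time: 22.85
tool_pos: [0.457, -0.2893, 0.3687]
tool_rot: [3.142, 0.0, 1.528]
contact_force: [-0.4, 0.4, -2.5]
opening: 0.0081
grip_force: 40.0
```

```bash
python3 -c "
from cell import *
print(hand_in())"
```

```text
the job is handed in; nothing more can be done
None
```

Job handed in at about 23 s: the tally hangs on the hook, the dial measured within about 1° of the long rib, and the shackle is held upright with its feet about 8 cm above the lid; no verdict came back.

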